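Set the board home in the sawing jig

ROBOT

A 6-joint arm with a two-finger parallel gripper is mounted at the origin on the work surface. World frame = base frame: x ahead of the robot, y to its left, z up, the work surface at z = 0. Lengths are in mm, angles in rad, forces in N, time in s.
With the tool pointing down it reaches from about 350 to 875 mm from the base axis. Payload 4.2 kg.
Tool frame: the origin (TCP) lies midway between the tips of the shut fingers; the grasp point (between the pads) lies 19 mm behind it (arm.tcp_to_grasp is the distance from the TCP to the grasp point, in mm); z points along the fingers, y is the line along which they close (so a half turn about z gives the same grasp; the last joint's range is limited). The gripper opens to 85 mm and grips with 20 to 120 N. Pads are 22 mm wide; open, the fingers measure 114 mm over their backs; the gripper's body (76 mm by 85 mm) begins 54 mm behind the grasp point. The pads swing forward as they close: fully open they stand 13 mm farther back than shut.
Start: joints at [1.593, 0.385, 0.008, 0, -1.194, -0.259], TCP at [146.589, 607.545, 231.312] pointing down, gripper open.
Joint ranges: [-3.14, 3.14], [-1.21, 2.06], [-1.07, 1.41], [-3.16, 2.05], [-2.99, -0.16], [-3.1, 3.1]. Speed limits (rad/s): [2.79, 2.79, 3.14, 3.14, 3.14, 3.14].

INTERFACE

Orientations are given as a unit quaternion [x, y, z, w].
In Python, from bench import arm, get_image gives the robot as it stands.
- The arm moves only by the tool drive_tool, never from a script. Its argument "deltas" is a list of rows, each a list of 2 entries, a list of its own where there are three numbers: the shift along the tool's x, y, z in cm, then the turn, a rotation vector about the tool's x, y, z in degrees. In form: [[[x, y, z], [ax, ay, az]], ...]. A call has 1 to 12 rows; each row shifts and turns the commanded pose from where the row before left it, along the tool's axes as they then stand; what a row does not reach is not made up. A row lasts 1/10 s, in which the tool goes at most 50 mm and 8.59 degrees, less where a joint would pass 70% of its speed; a pose out of reach is approached as far as the arm can. A call with a gripper value outside its range is refused whole. "claw" is the finger opening in cm, from 0 to 8.54, set as the call begins (left out, the last holds). The fingers move at their own pace and stop on an object; the grip force is fixed at half the most. Time passes only in rows, so rows that do not move let the fingers close. It gives the time, the measured TCP pose, the force, the opening and the grip force at its end, in the units of the state.
- arm.read_state(): the state, without advancing time (a new reading comes with each control period).
- get_image(name): name is "scene" or "top" or "wrist"; returns a dict with "img" (420x560x3 uint8, red, green, blue), "fx", "fy", "cx", "cy" (pixels), "eye" and "orientation" of the camera in the world; the wrist camera has in their place "mount" (4x4, takes a point from camera to tool coordinates, whose origin is the TCP and whose axes are the flange's). Camera axes: x right, y down, z forward; pixel columns grow to the right and rows downward; lengths in mm; the calibration is good to about 2 mm. A picture is of the moment at which its call begins: read the wrist's pose just before it. There is no depth.
- arm.job_done(): hands the job in; it is judged then, once.
The state is a dict: "clock": time; "joints": joint angles; "joint_vel": joint speeds; "joint_efforts": joint torques, N m; "position": TCP position; "ee_rot": TCP orientation; "contact_force": force on the tool from outside, world axes, zero at the start; "wrist_torque": the same for the moment, N m; "gripper_width": finger opening in mm; "grasp_force": force on a finger pad.
Only numpy, scipy, OpenCV 4.12 (cv2) and the standard library are available. Lean on these libraries where they do the work, as an engineer would, in place of code of your own. Each camera call takes 0.05 s, during which the arm holds its last target. There are 200 camera calls.

TASK

Push the large pine board along the bench into the L-shaped sawing jig, until its long edge lies flush along the fence and its left end is hard against the stop. Only push it with the fingers, keeping it flat on the bench: do not pick it up or tip it. Leave everything else where it is, and finish with the hand clear.

Things in the scene. Friction and masses are not known exactly. Their poses are not given: they have to be found in the camera images.
- board: the workpiece: flat pine board lying on the bench, 200 mm long, 100 mm wide, 28 mm thick, 0.2 to 0.4 kg, a pencil line across it; the larger of the two loose pine pieces. Origin at the centre of its underside; x along its width, y along its length, z up. At the start its y axis is within 0.35 rad of the jig's. It slides on the bench when pushed with 1 to 4 N.
- jig: the sawing jig: an L of two plywood strips 30 mm high, screwed immovably to the bench. Origin at the inside corner of the L, at bench height; x points from the open quarter into the fence, y along the fence to the stop. Only the board lies in the open quarter (x < 0, y < 0), facing the robot. Fully home, the board's origin is at x = -0.05, y = -0.10 here, its y parallel to this y.
- fence (a point): middle of the fence's inner face, 15 mm up. The fence is the long strip: its inner face is the plane x = 0 of the jig, from y = -0.32 to 0; 40 mm thick, on the +x side
- stop (a point): middle of the stop's inner face, 15 mm up. The stop is the short strip at the fence's left (+y) end: its inner face is the plane y = 0 of the jig, from x = -0.12 to 0; 35 mm thick, on the +y side
- offcut: bystander: short offcut of the same pine, 60 x 90 x 28 mm high, lying on the bench left of the jig's stop; origin at the centre of its underside
- tape: bystander: yellow tape measure standing on its edge, 62 x 34 x 56 mm high, near the board's left end on the robot's side; origin at the centre of its underside
- dowel: bystander: short upright piece of dowel, 32 mm diameter, 45 mm high, left of the jig between the offcut and the tape measure; origin at the centre of its underside
- screwdriver: bystander: screwdriver about 200 mm long, lying on the bench to the right, near the robot; origin under its middle
- hammer: bystander: hammer lying on the bench to the right; origin under it, its handle along its own x
- mug: bystander: white mug with three pencils, 76 mm diameter, 90 mm high, pencils to about 155 mm, far right; origin at the centre of its underside
- glue: bystander: white glue bottle, 60 mm diameter, 170 mm high, standing to the left; origin at the centre of its underside
- clamp: bystander: bar clamp with aluminium bar 360 mm long and orange jaws, lying flat to the left, near the robot, 32 mm high; origin under the middle of its bar
There are look-alikes about, which are no part of the job. Leave any blue or green look-alike of the board alone.

How it is judged (in metres and radians):
At the end, for the whole second after the job is handed in: The board lies flat and still on the bench, its long edge within 4 mm of the fence, its left end within 4 mm of the stop, square to the fence within 0.02 rad (x of board in the frame of jig between -0.054 and -0.046 m and y of board in the frame of jig between -0.104 and -0.096 m and angle between the y axis of board and the y axis of jig, either way round below 0.02 rad and height (world z) of board below 0.005 m and angle between board's own z axis and vertical below 0.05 rad and linear speed of board below 0.01 m/s); the robot touches nothing.
It fails at once if the board is lifted off the bench or tipped (height (world z) of board above 0.012 m or angle between board's own z axis and vertical above 0.12 rad).
It fails at once if any of the other loose things is moved by more than 20 mm (distance of any of offcut, tape, dowel, screwdriver, hammer, mug, glue, clamp from where it was at the start of the episode above 0.02 m).
It also fails if it takes over 48 s, if anything falls off the work surface, if the arm or the gripper's body presses on something with over 40 N, if the wrist force passes 120 N, or if a joint passes its speed limit or range.

## Working session

There is one attempt and no reset: what is moved stays moved. The work goes in short steps, Python scripts to look and compute and a tool call to move; the robot and the scene stay as the last step left them, time stands still between calls to the robot, and variables do not carry over. Pictures are saved under pics/ and viewed, at most 10 in all, crops included, and the job is handed in when it is done.

Besides the shell and the picture viewer there is one more tool, called after "Call:" as name(argument=value, ...) on one line, values as JSON. drive_tool: Moves the arm, as the interface text tells. Its arguments: {"type":"object","properties":{"deltas":{"type":"array"},"claw":{"type":"number"}},"required":["deltas"]}

```bash
mkdir -p pics; cat > h.py <<'E'
import numpy as np, cv2
from scipy.spatial.transform import Rotation as R
from bench import arm, get_image
def ray(c,uv,z):
    M=R.from_quat(c["orientation"]).as_matrix(); e=np.array(c["eye"])
    d=M@np.array([(uv[0]-c["cx"])/c["fx"],(uv[1]-c["cy"])/c["fy"],1.])
    return e+d*(z-e[2])/d[2]
def proj(c,p):
    M=R.from_quat(c["orientation"]).as_matrix(); q=M.T@(np.array(p)-np.array(c["eye"]))
    return q[0]/q[2]*c["fx"]+c["cx"],q[1]/q[2]*c["fy"]+c["cy"]
def save(i,n): cv2.imwrite("pics/"+n,cv2.cvtColor(i,cv2.COLOR_RGB2BGR))
E
python3 - <<'E'
from h import *
s=arm.read_state();print(s["clock"],s["position"],s["ee_rot"])
for n in("scene","top"):
    c=get_image(n);print(n,c["eye"],c["orientation"],c["fx"]);save(c["img"],n+"0.png")
E
```

```text
0.0 [146.44302368 606.99723127 230.22332892] [ 9.92989808e-01 -1.18194982e-01 -9.36641663e-05  1.08549445e-03]
scene [1254.38314918  381.12670387  787.09759544] [ 0.4353043   0.79887483 -0.35873135 -0.20885637] 402.028588681679
top [ 349.79384873  -64.82297358 1419.45922285] [-0.70197512  0.70942154 -0.04173487  0.04701298] 445.9655508061938
```

View pics/top0.png

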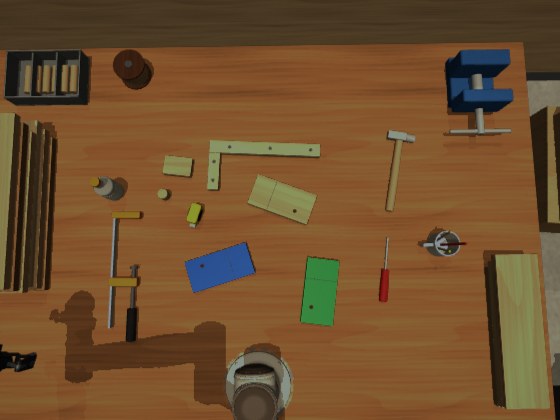

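View pics/scene0.png

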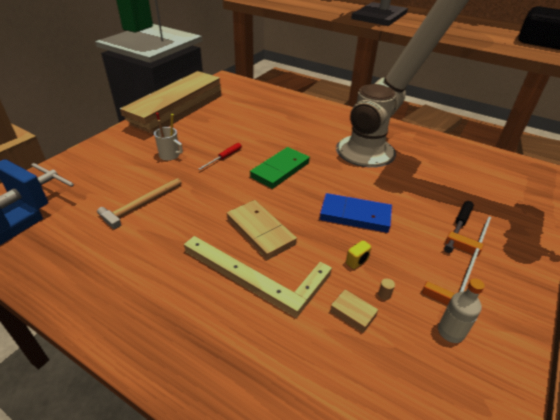

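The top view shows the jig L with its corner near (220,155), its fence running right to (320,150) and its stop running down to (213,188). Could be taken for the board:
- pine board at (282,199)
- pine offcut at (178,166)
- blue board at (220,267)
- green board at (320,291)
- thick pine block at (522,330)

I choose the one at (282,199): it is pine, has a pencil line and lies in the open quarter of the L. Next I measure it and check it in a crop.

```bash
cat >> h.py <<'E'
def mask(c,box):
    im=c["img"]; hsv=cv2.cvtColor(im,cv2.COLOR_RGB2HSV)
    m=((hsv[...,0]>=18)&(hsv[...,0]<=45)&(hsv[...,2]>110)).astype(np.uint8)*255
    k=np.zeros_like(m); x0,y0,x1,y1=box; k[y0:y1,x0:x1]=m[y0:y1,x0:x1]; return k
def comps(c,box,amin=40):
    cs,_=cv2.findContours(mask(c,box),cv2.RETR_EXTERNAL,cv2.CHAIN_APPROX_NONE)
    return [k for k in cs if cv2.contourArea(k)>amin]
def rect(c,k,z):
    p=np.array([ray(c,q[0],z)[:2] for q in k],np.float32)
    return cv2.minAreaRect(p)
E
python3 - <<'E'
from h import *
c=get_image("top")
for k in comps(c,(150,125,340,240)):
    m=cv2.moments(k);print(int(m['m10']/m['m00']),int(m['m01']/m['m00']),cv2.contourArea(k))
    z=30 if cv2.contourArea(k)>2000 and m['m01']/m['m00']<175 else 28
    r=rect(c,k,z);print(r,cv2.boxPoints(r).round().tolist())
i=cv2.resize(c["img"][125:240,150:340],None,fx=4,fy=4,interpolation=cv2.INTER_CUBIC)
g=cv2.resize(mask(c,(150,125,340,240))[125:240,150:340],None,fx=4,fy=4)
cc,_=cv2.findContours(g,cv2.RETR_EXTERNAL,cv2.CHAIN_APPROX_NONE);cv2.drawContours(i,cc,-1,(255,0,0),1)
save(i,"crop1.png")
E
```

```text
193 213 180.0
((524.0379028320312, 200.03628540039062), (34.2098503112793, 71.97697448730469), 72.19086456298828) [[485.0, 195.0], [553.0, 173.0], [564.0, 205.0], [495.0, 227.0]]
161 193 61.5
((591.6842041015625, 297.821044921875), (27.646501541137695, 28.887664794921875), 45.01024627685547) [[572.0, 298.0], [592.0, 278.0], [612.0, 297.0], [591.0, 318.0]]
281 198 1853.0
((570.4740600585938, -81.95954132080078), (199.88966369628906, 98.3653564453125), 69.23983764648438) [[489.0, -158.0], [581.0, -193.0], [652.0, -6.0], [560.0, 29.0]]
176 165 456.5
((682.1721801757812, 251.66958618164062), (90.29827117919922, 58.55696487426758), 82.8448715209961) [[647.0, 211.0], [706.0, 203.0], [717.0, 293.0], [659.0, 300.0]]
251 152 1581.5
((682.9913940429688, -24.2337646484375), (357.3766174316406, 156.6399688720703), 89.2873764038086) [[602.0, -202.0], [759.0, -204.0], [764.0, 153.0], [607.0, 155.0]]
```

View pics/crop1.png

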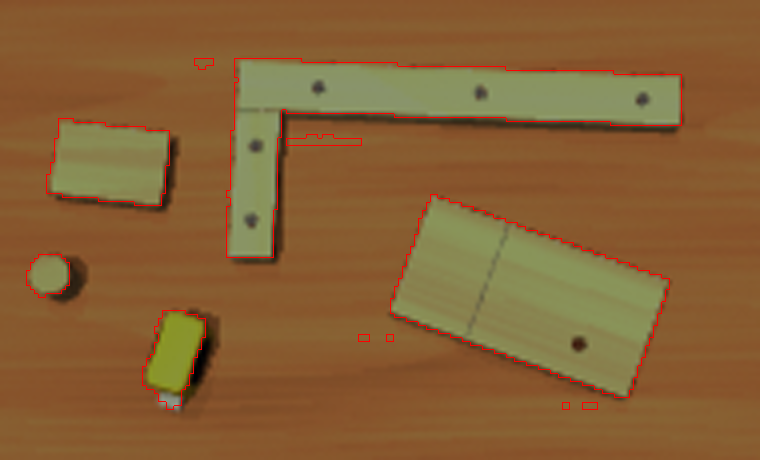

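The crop confirms it: pine, pencil line, knot, 200 x 98 mm measured against 200 x 100, centre (570,-82). Its yaw relative to the jig is about 0.35 rad. The jig's outer corner is near (764,153), so home is around (673,18). I'll push the near long edge with both open fingers straddling the middle, turning as I go, then push the right end toward the stop.

```bash
cat >> h.py <<'E'
def goto(x,y,z,ang):
    """shift in tool cm and turn about tool z (deg) to put TCP there, tool -y at world angle ang"""
    s=arm.read_state(); M=R.from_quat(s["ee_rot"]).as_matrix()
    d=M.T@(np.array([x,y,z])-s["position"])/10
    a=np.degrees(np.arctan2(-M[1,1],-M[0,1]))
    print("t",round(s["clock"],2),"pos",np.round(s["position"],1),"ang",a.round(2),"tilt",np.round(M[:2,2],4),"F",np.round(s["contact_force"],1),"-> cm",d.round(2),"turn z",round(a-ang,2))
E
python3 -c "
from h import *
goto(491,-52,230,69.2)"
```

```text
t 0.15 pos [146.5 607.1 230.5] ang 76.42 tilt [-0.0003 -0.0017] F [-0.1  0.2 -0.2] -> cm [48.96 55.98  0.15] turn z 7.22
```

Call:
drive_tool(deltas=[[[2.7, 3.1, 0], [0, 0, 0]], [[2.7, 3.1, 0], [0, 0, 0]], [[2.7, 3.1, 0], [0, 0, 0]], [[2.7, 3.1, 0], [0, 0, 0]], [[2.7, 3.1, 0], [0, 0, 0]], [[2.7, 3.1, 0], [0, 0, 0]], [[2.7, 3.1, 0], [0, 0, 0]], [[2.7, 3.1, 0], [0, 0, 0]], [[2.7, 3.1, 0], [0, 0, 0]], [[2.7, 3.1, 0], [0, 0, 0]], [[0, 0, 0], [0, 0, 0]], [[0, 0, 0], [0, 0, 0]]], claw=8.5)

```text
clock: 1.35
position: [336.6, 242.2, 231.4]
ee_rot: [0.993, -0.119, 0.0, -0.0]
contact_force: [0.1, -0.1, 0.1]
gripper_width: 84.7
grasp_force: 0.0
```

```bash
python3 -c "
from h import *
goto(491,-52,230,69.2)"
```

```text
t 1.35 pos [336.6 242.2 231.4] ang 76.31 tilt [0.0001 0.0004] F [ 0.1 -0.1  0.1] -> cm [21.96 24.93  0.13] turn z 7.11
```

Call:
drive_tool(deltas=[[[2.2, 2.5, 0], [0, 0, 0]], [[2.2, 2.5, 0], [0, 0, 0]], [[2.2, 2.5, 0], [0, 0, 0]], [[2.2, 2.5, 0], [0, 0, 0]], [[2.2, 2.5, 0], [0, 0, 0]], [[2.2, 2.5, 0], [0, 0, 0]], [[2.2, 2.5, 0], [0, 0, 0]], [[2.2, 2.5, 0], [0, 0, 0]], [[2.2, 2.5, 0], [0, 0, 0]], [[2.2, 2.4, 0], [0, 0, 0]], [[0, 0, 0], [0, 0, 7.1]], [[0, 0, 0], [0, 0, 0]]])

```text
clock: 2.55
position: [492.4, -50.4, 230.7]
ee_rot: [0.984, -0.179, -0.0, 0.0]
contact_force: [-0.1, 0.5, -0.1]
gripper_width: 85.1
grasp_force: 0.0
```

```bash
python3 -c "
from h import *
goto(491,-52,2,69.2)"
```

```text
t 2.55 pos [492.4 -50.4 230.7] ang 69.33 tilt [-0.001  -0.0001] F [-0.1  0.5 -0.1] -> cm [-0.05  0.19 22.87] turn z 0.13
```

Call:
drive_tool(deltas=[[[0, 0.1, 3], [0, 0, 0]], [[0, 0.1, 3], [0, 0, 0]], [[0, 0, 3], [0, 0, 0]], [[0, 0, 3], [0, 0, 0]], [[0, 0, 3], [0, 0, 0]], [[0, 0, 3], [0, 0, 0]], [[0, 0, 2], [0, 0, 0]], [[0, 0, 1.5], [0, 0, 0]], [[0, 0, 1], [0, 0, 0]], [[0, 0, 0.4], [0, 0, 0]], [[0, 0, 0], [0, 0, 0]]])

```text
clock: 3.65
position: [491.2, -52.1, 2.2]
ee_rot: [0.984, -0.178, -0.0, 0.0]
contact_force: [-0.0, -0.1, 0.6]
gripper_width: 85.4
grasp_force: 0.0
```

```bash
python3 - <<'E'
from h import *
goto(491,-52,0,69.2)
c=get_image("scene");save(cv2.resize(c["img"][150:320,150:420],None,fx=2.9,fy=2.9,interpolation=cv2.INTER_CUBIC),"s1.png")
E
```

```text
t 3.65 pos [491.2 -52.1   2.2] ang 69.45 tilt [-0.0003 -0.0001] F [-0.  -0.1  0.6] -> cm [-0.02 -0.    0.22] turn z 0.25
```

View pics/s1.png

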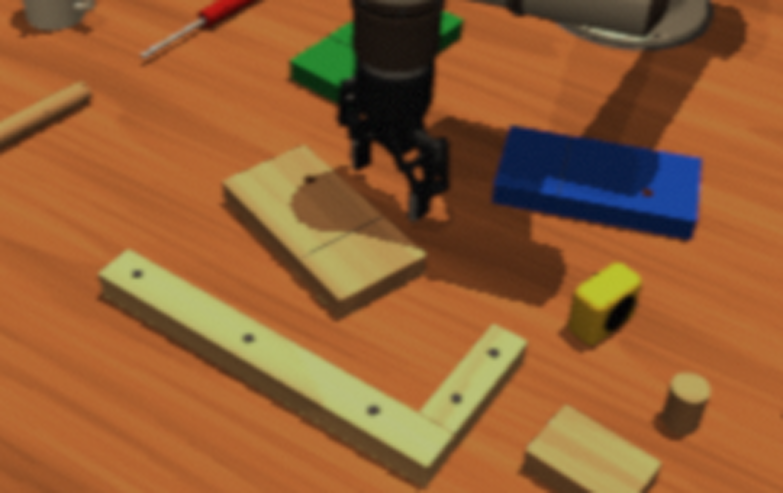

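The fingers stand behind the board's near edge, well clear of the tape and the blue board. I'll push while turning −20° about tool z.

Call:
drive_tool(deltas=[[[0, 0, 0.4], [0, 0, 0]], [[1, 0, 0], [0, 0, 0]], [[1, 0, 0], [0, 0, 0]], [[0.6, 0, 0], [0, 0, 0]], [[0.7, 0, 0], [0, 0, -1.5]], [[0.7, 0, 0], [0, 0, -1.5]], [[0.7, 0, 0], [0, 0, -1.5]], [[0.7, 0, 0], [0, 0, -1.5]], [[0.7, 0, 0], [0, 0, -1.5]], [[0.7, 0, 0], [0, 0, -1.5]], [[0.7, 0, 0], [0, 0, -1.5]], [[0, 0, 0], [0, 0, 0]]])

```text
clock: 4.9
position: [563.2, -76.1, -1.8]
ee_rot: [0.996, -0.089, 0.0, 0.0]
contact_force: [0.0, -0.4, -0.2]
gripper_width: 85.0
grasp_force: 0.0
```

```bash
python3 - <<'E'
from h import *
goto(600,-75,0,89.3)
c=get_image("top")
i=cv2.resize(c["img"][125:240,150:340],None,fx=4,fy=4,interpolation=cv2.INTER_CUBIC)
save(i,"t2.png")
E
```

```text
t 4.9 pos [563.2 -76.1  -1.8] ang 79.79 tilt [ 0.0003 -0.0001] F [ 0.  -0.4 -0.2] -> cm [ 3.61 -0.76 -0.18] turn z -9.51
```

View pics/t2.png

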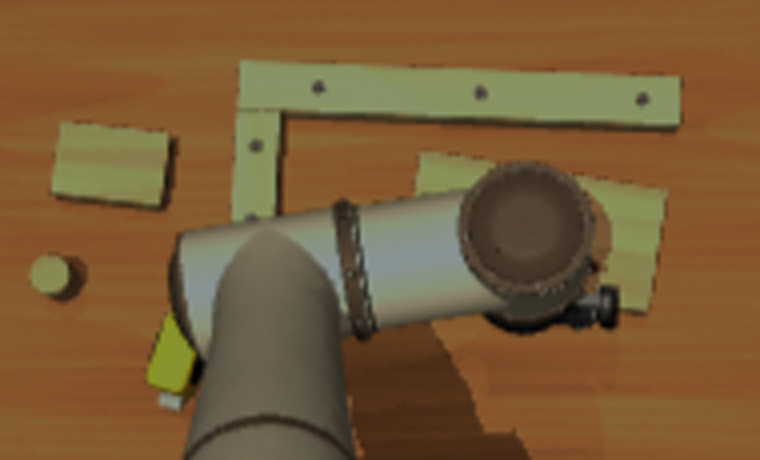

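The board is turning along with the fingers; its left end is at about (417,170) in the crop and it is now about 10° off the fence. I'll continue.

Call:
drive_tool(deltas=[[[0.6, 0, 0], [0, 0, -1.6]], [[0.6, 0, 0], [0, 0, -1.6]], [[0.6, 0, 0], [0, 0, -1.6]], [[0.6, 0, 0], [0, 0, -1.6]], [[0.6, 0, 0], [0, 0, -1.6]], [[0.6, 0, 0], [0, 0, -1.5]], [[0.3, 0, 0], [0, 0, 0]], [[0, 0, 0], [0, 0, 0]]])

```text
clock: 5.75
position: [598.5, -79.5, -2.2]
ee_rot: [1.0, -0.007, -0.003, 0.0]
contact_force: [-6.7, 0.4, 3.7]
gripper_width: 85.0
grasp_force: 3.2
```

```bash
python3 -c "
from h import *
goto(612,-75,0,89.3)"
```

```text
t 5.75 pos [598.5 -79.5  -2.2] ang 89.25 tilt [-0.0062 -0.0001] F [-6.7  0.4  3.7] -> cm [ 1.34 -0.47 -0.23] turn z -0.05
```

Resistance is 6.7 N, so the board has likely met the fence. I'll press a little more, then back off and rise toward the right end.

Call:
drive_tool(deltas=[[[0.2, 0, 0], [0, 0, 0]], [[0.2, 0, 0], [0, 0, 0]], [[0, 0, 0], [0, 0, 0]]])

```text
clock: 6.05
position: [598.6, -79.5, -2.4]
ee_rot: [1.0, -0.007, -0.007, 0.0]
contact_force: [-13.8, 2.6, 9.4]
gripper_width: 85.2
grasp_force: 6.9
```

Call:
drive_tool(deltas=[[[-2, 0, 0], [0, 0, 0]], [[-2, 0, 0], [0, 0, 0]], [[0, 2, -4], [0, 0, 0]], [[0, 4, -3], [0, 0, 0]], [[0, 4, -3], [0, 0, 7]], [[0, 4, -1], [0, 0, 8]], [[0, 4, 0], [0, 0, 8]], [[0, 3, 0], [0, 0, 8]], [[0, 0, 0], [0, 0, 8]], [[0, 0, 0], [0, 0, 8]], [[0, 0, 0], [0, 0, 8]], [[0, 0, 0], [0, 0, 8]]], claw=5)

```text
clock: 7.25
position: [536.8, -285.0, 108.6]
ee_rot: [0.848, -0.53, 0.001, -0.0]
contact_force: [-0.1, 0.2, -0.4]
gripper_width: 50.3
grasp_force: 0.0
```

```bash
python3 - <<'E'
from h import *
goto(673,-220,0,0)
c=get_image("top")
i=cv2.resize(c["img"][125:240,150:340],None,fx=4,fy=4,interpolation=cv2.INTER_CUBIC)
save(i,"t3.png")
E
```

```text
t 7.25 pos [ 536.8 -285.   108.6] ang 25.98 tilt [ 0.0024 -0.0007] F [-0.1  0.2 -0.4] -> cm [  0.11 -15.07  10.89] turn z 25.98
```

View pics/t3.png

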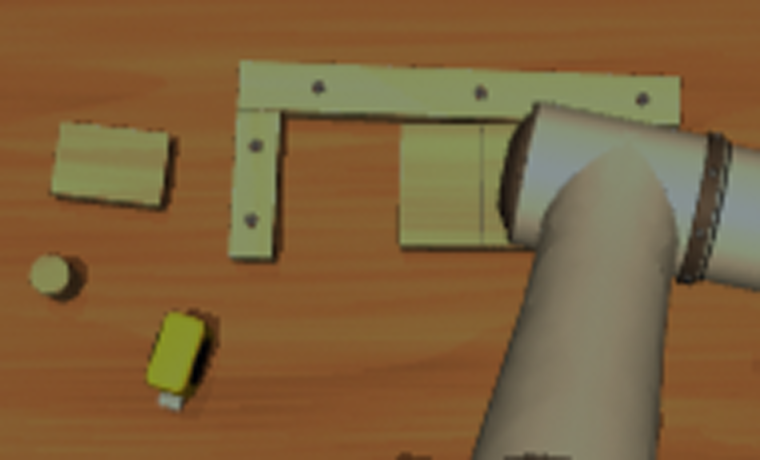

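The board is parallel to the fence and practically on it; its left end at crop (400,185) is about 94 mm short of the stop at (281,185). I'll check the numbers and then go to the right end.

Call:
drive_tool(deltas=[[[0, 0, 0], [0, 0, 8]], [[0, 0, 0], [0, 0, 8]], [[0, 0, 0], [0, 0, 8]], [[0, 0, 0], [0, 0, 2.5]], [[0, 0, 0], [0, 0, 0]]], claw=4)

```text
clock: 7.8
position: [536.5, -284.7, 108.5]
ee_rot: [-0.707, 0.707, -0.001, 0.0]
contact_force: [0.7, 0.9, 0.1]
gripper_width: 40.1
grasp_force: 0.0
```

```bash
python3 - <<'E'
from h import *
goto(660,-230,1,-0.7)
c=get_image("top")
for u,v,z in((240,154.5,30),(255,155,30),(300,156.5,30),(252,186.5,28),(270,186.5,28),(250,170,28),(220,170,30)): print(u,v,ray(c,(u,v),z).round(1))
E
```

```text
t 7.8 pos [ 536.5 -284.7  108.5] ang -0.04 tilt [ 0.0016 -0.0005] F [0.7 0.9 0.1] -> cm [ -5.48 -12.33  10.77] turn z 0.66
240 154.5 [714.   49.5  30. ]
255 155 [711.7   1.5  30. ]
300 156.5 [ 705.1 -142.    30. ]
252 186.5 [610.1  11.6  28. ]
270 186.5 [609.4 -45.4  28. ]
250 170 [663.5  17.8  28. ]
220 170 [664.2 113.2  30. ]
```

```bash
cat >> h.py <<'E'
def edge(c,pts,z,half=5,rows=True,fall=True):
    """subpixel strongest brightness step near the guessed line through 2 pixels; line fit in world"""
    (u0,v0),(u1,v1)=pts; g=cv2.GaussianBlur(cv2.cvtColor(c["img"],cv2.COLOR_RGB2LAB)[...,0].astype(float),(0,0),.7); P=[]
    for t in np.linspace(0,1,40):
        u=u0+t*(u1-u0); v=v0+t*(v1-v0); o=np.arange(-half,half+.01,.25)
        mu,mv=((u+0*o),(v+o)) if rows else ((u+o),(v+0*o))
        s=cv2.remap(g.astype(np.float32),mu.astype(np.float32)[None],mv.astype(np.float32)[None],cv2.INTER_LINEAR)[0]
        d=np.gradient(s)*(-1 if fall else 1); k=d.argmax(); P.append(ray(c,(mu[k],mv[k]),z)[:2])
    vx,vy,x,y=cv2.fitLine(np.array(P,np.float32),cv2.DIST_HUBER,0,.5,.01).ravel()
    return (vx,vy,x,y)
E
python3 - <<'E'
from h import *
c=get_image("top")
def show(n,l):
    vx,vy,x,y=l; print(n,"angle",np.degrees(np.arctan2(vy,vx))%180,"pt",x,y)
show("fence in",edge(c,[(222,153.5),(245,154.3)],30,3))
show("fence out",edge(c,[(215,140.5),(315,144)],30,3,fall=False))
show("fence right part",edge(c,[(222,153.5),(315,156.5)],30,3))
show("stop in",edge(c,[(220,158),(219,185)],30,3,rows=False))
show("board near",edge(c,[(253,187),(270,187)],28,3))
show("board left",edge(c,[(250,160),(250,182)],28,3,rows=False,fall=False))
E
```

```text
fence in angle 89.06653 pt 721.18726 72.13314
fence out angle 87.26832 pt 754.7688 -33.366528
fence right part angle 87.96785 pt 717.2651 -18.331722
stop in angle 175.85498 pt 656.07806 118.33336
board near angle 89.43032 pt 613.64606 -20.036533
board left angle 179.81308 pt 658.4794 20.18971
```

The jig's y axis is at about 88° world, while the board is at about 89.4°, leaving a small gap at its left. Next is the right-end push along the jig's y, with the tool at −2°.

Call:
drive_tool(deltas=[[[-2, -4, 0], [0, 0, 2]], [[-2, -4, 0], [0, 0, 0]], [[-1.4, -4.3, 2.8], [0, 0, 0]], [[0, 0, 3], [0, 0, 0]], [[0, 0, 3], [0, 0, 0]], [[0, 0, 1.5], [0, 0, 0]], [[0, 0, 0.5], [0, 0, 0]], [[0, 0, 0], [0, 0, 0]]])

```text
clock: 8.7
position: [657.6, -234.9, 2.1]
ee_rot: [-0.694, 0.72, -0.0, -0.0]
contact_force: [0.7, -0.6, 0.8]
gripper_width: 40.0
grasp_force: 0.0
```

```bash
python3 -c "
from h import *
goto(662,-190,0,-2)"
```

```text
t 8.7 pos [ 657.6 -234.9    2.1] ang -2.14 tilt [ 0.0001 -0.0004] F [ 0.7 -0.6  0.8] -> cm [-4.5  -0.27  0.21] turn z -0.14
```

Call:
drive_tool(deltas=[[[-1.2, 0, 0], [0, 0, 0]], [[-1.2, 0, 0], [0, 0, 0]], [[-1.2, 0, 0], [0, 0, 0]], [[-0.9, 0, 0], [0, 0, 0]], [[-0.9, 0, 0], [0, 0, 0]], [[-0.9, 0, 0], [0, 0, 0]], [[-0.9, 0, 0], [0, 0, 0]], [[-0.9, 0, 0], [0, 0, 0]], [[-0.9, 0, 0], [0, 0, 0]], [[-0.9, 0, 0], [0, 0, 0]], [[-0.9, 0, 0], [0, 0, 0]], [[0, 0, 0], [0, 0, 0]]])

```text
clock: 9.9
position: [661.4, -124.8, 1.5]
ee_rot: [-0.694, 0.72, 0.001, 0.0]
contact_force: [-0.3, -0.7, -0.7]
gripper_width: 39.7
grasp_force: 0.0
```

Call:
drive_tool(deltas=[[[-0.5, 0, 0], [0, 0, 0]], [[-0.5, 0, 0], [0, 0, 0]], [[-0.4, 0, 0], [0, 0, 0]], [[0, 0, 0], [0, 0, 0]]])

```text
clock: 10.3
position: [661.9, -111.9, 1.6]
ee_rot: [-0.694, 0.72, 0.0, -0.0]
contact_force: [0.2, -1.0, -0.3]
gripper_width: 39.9
grasp_force: 0.0
```

```bash
python3 -c "
from h import *
goto(662,-96,0,-2)"
```

```text
t 10.3 pos [ 661.9 -111.9    1.6] ang -2.15 tilt [-0.0006  0.0005] F [ 0.2 -1.  -0.3] -> cm [-1.59  0.05  0.16] turn z -0.15
```

Call:
drive_tool(deltas=[[[-0.4, 0, 0], [0, 0, 0]], [[-0.4, 0, 0], [0, 0, 0]], [[-0.4, 0, 0], [0, 0, 0]], [[0, 0, 0], [0, 0, 0]]])

```text
clock: 10.7
position: [662.7, -100.0, 2.0]
ee_rot: [-0.694, 0.72, 0.0, 0.0]
contact_force: [0.3, -0.6, 0.2]
gripper_width: 40.0
grasp_force: 0.0
```

Call:
drive_tool(deltas=[[[-0.3, 0, 0], [0, 0, 0]], [[0, 0, 0], [0, 0, 0]]])

```text
clock: 10.9
position: [662.8, -97.3, 2.1]
ee_rot: [-0.694, 0.72, -0.0, 0.0]
contact_force: [-0.4, -0.3, -0.1]
gripper_width: 40.2
grasp_force: 0.0
```

Call:
drive_tool(deltas=[[[-0.2, 0, 0], [0, 0, 0]], [[0, 0, 0], [0, 0, 0]]])

```text
clock: 11.1
position: [662.9, -95.6, 2.1]
ee_rot: [-0.694, 0.72, -0.0, 0.0]
contact_force: [-0.4, -1.1, -0.2]
gripper_width: 39.8
grasp_force: 0.3
```

Call:
drive_tool(deltas=[[[-0.3, 0, 0], [0, 0, 0]], [[-0.3, 0, 0], [0, 0, 0]], [[0, 0, 0], [0, 0, 0]]])

```text
clock: 11.4
position: [661.8, -92.7, 2.2]
ee_rot: [-0.693, 0.721, -0.0, -0.002]
contact_force: [-1.1, -11.9, 1.6]
gripper_width: 39.9
grasp_force: 5.7
```

```bash
python3 - <<'E'
from h import *
goto(662,-96,0,-2)
c=get_image("top")
i=cv2.resize(c["img"][125:240,150:340],None,fx=4,fy=4,interpolation=cv2.INTER_CUBIC)
save(i,"t4.png")
E
```

```text
t 11.4 pos [661.8 -92.7   2.2] ang -2.26 tilt [-0.0029 -0.003 ] F [ -1.1 -11.9   1.6] -> cm [ 0.33 -0.03  0.22] turn z -0.26
```

View pics/t4.png

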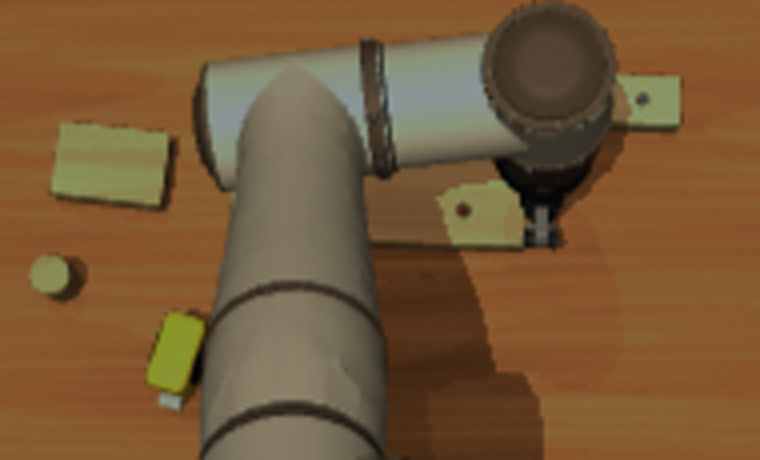

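The board is against the stop: resistance is 11.9 N at about TCP y −93, as predicted. I'll back off, rise, turn back and press the near edge square at 88°.

Call:
drive_tool(deltas=[[[2, 0, 0], [0, 0, 0]], [[3, 0, 0], [0, 0, 0]], [[0, 0, -4], [0, 0, 0]], [[0, 0, -4], [0, 0, -7]], [[0, 0, -2], [0, 0, -8]], [[0, 0, 0], [0, 0, -8]], [[0, 0, 0], [0, 0, -8]], [[0, 0, 0], [0, 0, -8]], [[0, 0, 0], [0, 0, -8]], [[0, 0, 0], [0, 0, -8]], [[0, 0, 0], [0, 0, -8]], [[0, 0, 0], [0, 0, -8]]], claw=8.5)

```text
clock: 12.65
position: [661.1, -139.1, 102.0]
ee_rot: [0.984, -0.181, 0.0, -0.0]
contact_force: [-0.0, 0.6, -0.2]
gripper_width: 85.0
grasp_force: 0.0
```

Call:
drive_tool(deltas=[[[0, 0, 0], [0, 0, -8]], [[0, 0, 0], [0, 0, -8]], [[0, 0, 0], [0, 0, -3]], [[-3, -2, 0], [0, 0, 0]], [[-4, -2, 0], [0, 0, 0]], [[-3, -3, 0], [0, 0, 0]], [[0, -4, 0], [0, 0, 0]], [[0, -4, 0], [0, 0, 0]], [[0, 0, 0], [0, 0, 0]]])

```text
clock: 13.55
position: [567.4, 18.3, 102.7]
ee_rot: [1.0, -0.016, 0.001, -0.001]
contact_force: [0.5, 0.1, 1.8]
gripper_width: 84.6
grasp_force: 0.0
```

```bash
python3 -c "
from h import *
goto(570,15,-2,88)"
```

```text
t 13.55 pos [567.4  18.3 102.7] ang 88.14 tilt [0.0023 0.0011] F [0.5 0.1 1.8] -> cm [ 0.25  0.33 10.47] turn z 0.14
```

Call:
drive_tool(deltas=[[[0, 0, 3], [0, 0, 0]], [[0, 0.2, 3], [0, 0, 0]], [[0, 0, 2.5], [0, 0, 0]], [[0, 0, 1.4], [0, 0, 0]], [[0, 0, 0.5], [0, 0, 0]], [[0.8, 0, 0], [0, 0, 0]], [[0.8, 0, 0], [0, 0, 0]], [[0.7, 0, 0], [0, 0, 0]], [[0.5, 0, 0], [0, 0, 0]], [[0.4, 0, 0], [0, 0, 0]], [[0, 0, 0], [0, 0, 0]]])

```text
clock: 14.65
position: [599.5, 10.8, -1.7]
ee_rot: [1.0, -0.019, 0.0, -0.0]
contact_force: [-0.3, 0.4, 0.2]
gripper_width: 84.9
grasp_force: 0.0
```

Call:
drive_tool(deltas=[[[0.3, 0, 0], [0, 0, 0]], [[0.3, 0, 0], [0, 0, 0]], [[0, 0, 0], [0, 0, 0]]])

```text
clock: 14.95
position: [604.2, 10.4, -2.2]
ee_rot: [1.0, -0.019, -0.001, 0.0]
contact_force: [-0.6, -0.5, 0.5]
gripper_width: 85.2
grasp_force: 0.7
```

Call:
drive_tool(deltas=[[[0.3, 0, 0], [0, 0, 0]], [[0, 0, 0], [0, 0, 0]]])

```text
clock: 15.15
position: [605.7, 10.2, -2.4]
ee_rot: [1.0, -0.019, -0.002, 0.0]
contact_force: [-5.3, 0.9, 3.1]
gripper_width: 85.1
grasp_force: 2.7
```

Call:
drive_tool(deltas=[[[0.3, 0, 0], [0, 0, 0]], [[0.2, 0, 0], [0, 0, 0]], [[0, 0, 0], [0, 0, 0]]])

```text
clock: 15.45
position: [605.6, 9.8, -2.9]
ee_rot: [1.0, -0.02, -0.008, 0.001]
contact_force: [-14.5, 4.2, 10.4]
gripper_width: 85.4
grasp_force: 7.7
```

Firm contact at 14.5 N. I'll back off and swing clear to the right for an unobstructed look.

Call:
drive_tool(deltas=[[[-1, 0, 0], [0, 0, 0]], [[-3, 0, 0], [0, 0, 0]], [[0, 0, -4], [0, 0, 0]], [[0, 0, -4.5], [0, 0, 0]], [[0, 2, -4.5], [0, 0, 0]], [[0, 4, -4], [0, 0, 0]], [[0, 4.5, -1], [0, 0, 0]], [[0, 4.5, 0], [0, 0, 0]], [[0, 4.5, 0], [0, 0, 0]], [[0, 4.5, 0], [0, 0, 0]], [[0, 4.5, 0], [0, 0, 0]], [[0, 2, 0], [0, 0, 0]]])

```text
clock: 16.65
position: [561.5, -292.1, 173.4]
ee_rot: [1.0, -0.02, 0.001, 0.001]
contact_force: [0.3, -0.0, 0.2]
gripper_width: 85.0
grasp_force: 0.0
```

```bash
python3 - <<'E'
from h import *
c=get_image("top")
def show(n,l):
    vx,vy,x,y=l; print(n,"angle",np.degrees(np.arctan2(vy,vx))%180,"pt",x,y)
show("fence out",edge(c,[(215,140.5),(315,144)],30,3,fall=False))
show("fence in right",edge(c,[(286,155.5),(315,156.5)],30,3))
show("board near",edge(c,[(224,185.5),(278,187)],28,4))
show("stop out",edge(c,[(209,158),(208,185)],30,3,rows=False,fall=False))
show("board right",edge(c,[(282,160),(282,182)],28,4,rows=False))
i=cv2.resize(c["img"][130:200,195:325],None,fx=6,fy=6,interpolation=cv2.INTER_CUBIC)
save(i,"t5.png")
E
```

```text
fence out angle 88.2908 pt 756.85535 -10.757954
fence in right angle 92.44387 pt 701.79987 -137.61148
board near angle 87.8356 pt 618.05725 14.334878
stop out angle 177.13428 pt 669.94293 151.62466
board right angle 12.699102 pt 663.8127 -77.90979
```

View pics/t5.png

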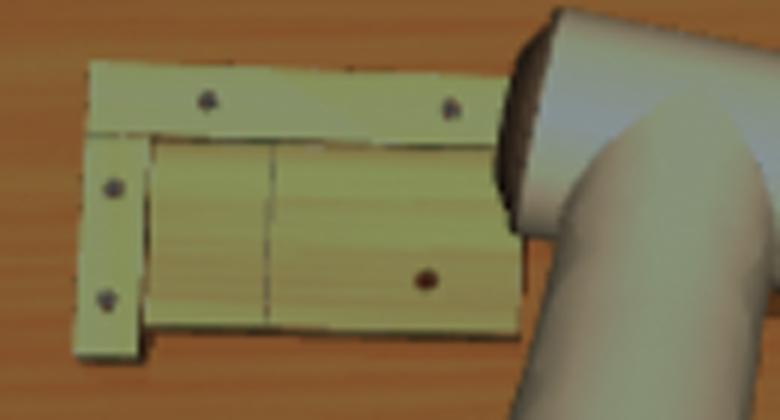

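The board lies along the fence with only a hairline there, parallel within about 0.5°. A thin dark gap of up to 3 mm shows at the stop (crop x≈150), so I'll nudge the right end once more.

Call:
drive_tool(deltas=[[[3, 0, 0], [0, 0, 0]], [[4, -3, 0], [0, 0, 0]], [[3, -4, 0], [0, 0, 0]], [[0, -4, 0], [0, 0, 0]], [[0, -3, 0], [0, 0, 0]], [[0, 0, 0], [0, 0, 8]], [[0, 0, 0], [0, 0, 8]], [[0, 0, 0], [0, 0, 8]], [[0, 0, 0], [0, 0, 8]], [[0, 0, 0], [0, 0, 8]], [[0, 0, 0], [0, 0, 8]], [[0, 0, 0], [0, 0, 8]]], claw=4)

```text
clock: 17.9
position: [667.3, -152.0, 173.4]
ee_rot: [0.873, -0.488, 0.001, -0.0]
contact_force: [-0.1, 0.0, -0.1]
gripper_width: 40.1
grasp_force: 0.0
```

Call:
drive_tool(deltas=[[[0, 0, 0], [0, 0, 8]], [[0, 0, 0], [0, 0, 8]], [[0, 0, 0], [0, 0, 8]], [[0, 0, 0], [0, 0, 8]], [[0, 0, 0], [0, 0, 2]], [[0, 0, 0], [0, 0, 0]]])

```text
clock: 18.5
position: [667.1, -152.1, 173.4]
ee_rot: [-0.694, 0.72, -0.001, 0.0]
contact_force: [-0.5, 0.2, 0.9]
gripper_width: 40.5
grasp_force: 0.0
```

```bash
python3 -c "
from h import *
goto(661,-130,2,-2)"
```

```text
t 18.5 pos [ 667.1 -152.1  173.4] ang -2.14 tilt [ 0.0016 -0.0002] F [-0.5  0.2  0.9] -> cm [-2.19  0.72 17.14] turn z -0.14
```

Call:
drive_tool(deltas=[[[-0.6, 0.4, 3], [0, 0, 0]], [[-0.6, 0.3, 4], [0, 0, 0]], [[0, 0, 4], [0, 0, 0]], [[0, 0, 3], [0, 0, 0]], [[0, 0, 2], [0, 0, 0]], [[0, 0, 1.1], [0, 0, 0]], [[0, 0, 0], [0, 0, 0]], [[-1.2, 0, 0], [0, 0, 0]], [[-1.2, 0, 0], [0, 0, 0]], [[-0.9, 0, 0], [0, 0, 0]], [[-0.5, 0, 0], [0, 0, 0]], [[0, 0, 0], [0, 0, 0]]])

```text
clock: 19.7
position: [661.9, -100.7, 3.0]
ee_rot: [-0.694, 0.72, -0.0, 0.0]
contact_force: [-1.0, -0.8, 0.6]
gripper_width: 40.0
grasp_force: 0.0
```

Call:
drive_tool(deltas=[[[-0.3, 0, 0], [0, 0, 0]], [[-0.3, 0, 0], [0, 0, 0]], [[-0.3, 0, 0], [0, 0, 0]], [[0, 0, 0], [0, 0, 0]]])

```text
clock: 20.1
position: [661.7, -93.1, 2.3]
ee_rot: [-0.694, 0.72, 0.0, -0.0]
contact_force: [0.9, 1.0, -0.7]
gripper_width: 40.1
grasp_force: 0.0
```

Call:
drive_tool(deltas=[[[-0.2, 0, 0], [0, 0, 0]], [[-0.2, 0, 0], [0, 0, 0]], [[0, 0, 0], [0, 0, 0]]])

```text
clock: 20.4
position: [660.6, -92.6, 2.3]
ee_rot: [-0.693, 0.721, 0.0, -0.002]
contact_force: [-1.2, -11.2, 0.3]
gripper_width: 40.0
grasp_force: 5.7
```

Call:
drive_tool(deltas=[[[-0.2, 0, 0], [0, 0, 0]], [[-0.2, 0, 0], [0, 0, 0]], [[0, 0, 0], [0, 0, 0]]])

```text
clock: 20.7
position: [659.8, -92.3, 2.4]
ee_rot: [-0.692, 0.722, -0.0, -0.004]
contact_force: [-1.9, -22.9, 0.6]
gripper_width: 39.9
grasp_force: 11.6
```

It is hard against the stop at the same y as before. I'll retreat far to the right and check.

Call:
drive_tool(deltas=[[[1, 0, 0], [0, 0, 0]], [[3, 0, 0], [0, 0, 0]], [[1, 0, -4], [0, 0, 0]], [[1, 0, -4], [0, 0, 0]], [[2, 1, -4.5], [0, 0, 0]], [[3.5, 2, -3], [0, 0, 0]], [[4, 2, 0], [0, 0, 0]], [[4, 2, 0], [0, 0, 0]], [[4, 2, 0], [0, 0, 0]], [[4, 2, 0], [0, 0, 0]], [[4, 2, 0], [0, 0, 0]], [[0, 0, 0], [0, 0, 0]]])

```text
clock: 21.9
position: [517.8, -398.4, 156.8]
ee_rot: [-0.691, 0.722, 0.0, -0.0]
contact_force: [-0.0, 0.5, 0.7]
gripper_width: 40.2
grasp_force: 0.0
```

```bash
python3 - <<'E'
from h import *
c=get_image("top")
def show(n,l):
    vx,vy,x,y=l; print(n,"angle",np.degrees(np.arctan2(vy,vx))%180,"pt",x,y)
show("fence out",edge(c,[(215,140.5),(315,144)],30,3,fall=False))
show("board near",edge(c,[(224,185.5),(278,187)],28,4))
show("stop out",edge(c,[(209,158),(208,185)],30,3,rows=False,fall=False))
show("board right",edge(c,[(282,160),(282,182)],28,4,rows=False))
s=get_image("scene")
a=cv2.resize(c["img"][130:200,195:325],None,fx=6,fy=6,interpolation=cv2.INTER_CUBIC)
b=cv2.resize(s["img"][225:320,180:340],(480,285),interpolation=cv2.INTER_CUBIC)
i=np.zeros((600,780,3),np.uint8);a=cv2.resize(a,(580,312));i[:312,:580]=a;i[313:598,:480]=b
save(i,"t6.png")
E
```

```text
fence out angle 87.16611 pt 754.8391 -33.14839
board near angle 86.99982 pt 616.64166 16.862528
stop out angle 176.83212 pt 661.083 152.27206
board right angle 176.00798 pt 659.12573 -80.82737
```

View pics/t6.png

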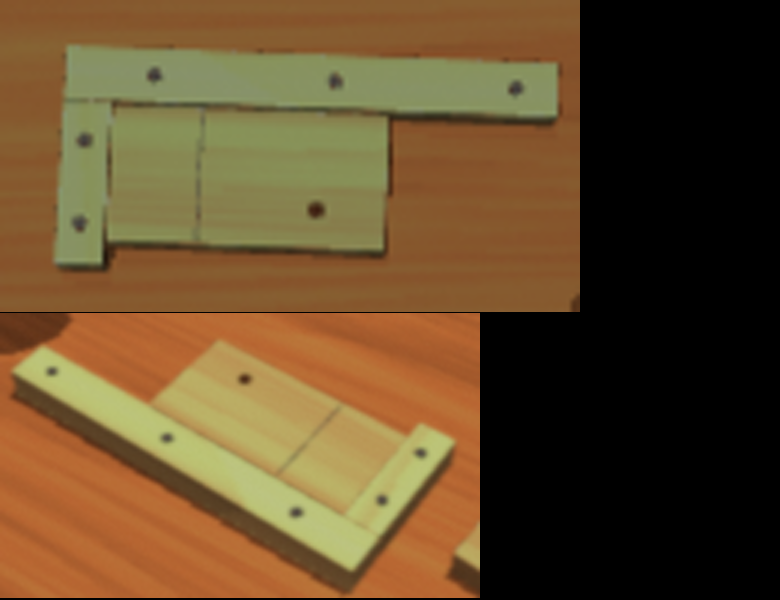

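The top view (composite, board at about (250,180)) shows the board home:
- **Angle:** board 87.0° against fence 87.2°.
- **Fence:** outer face to board's near edge is 140.5 mm (ideal 140).
- **Stop:** outer face to board's right end is about 233 mm (ideal 235).

The scene view shows no gap, and the hand is clear, so I'm handing in.

```bash
python3 -c "
from h import *
print(arm.job_done())"
```

```text
the job is handed in; nothing more can be done
None
```

I pushed the board flat into the jig, flush along the fence and hard against the stop by my last measurements, with the hand clear. The job was handed in at about 22 s; the hand-in gave no verdict.

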